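Set and lock the length stop against the marked-out plate

ROBOT

A 6-joint arm with a two-finger parallel gripper is mounted at the origin on the work surface. World frame = base frame: x ahead of the robot, y to its left, z up, the work surface at z = 0. Lengths are in mm, angles in rad, forces in N, time in s.
With the tool pointing down it reaches from about 350 to 975 mm from the base axis. Payload 7.1 kg.
Tool frame: the origin (TCP) lies on the mounting face of the last link; the fingertips stand 182 mm ahead of it and the grasp point (between the pads) lies 163 mm ahead of it (ctrl.tcp_to_tips is the distance from the TCP to the fingertips, in mm); z points along the fingers, y is the direction in which the jaws open and shut (so a half turn about z gives the same grasp; the last joint's range is limited). The gripper opens to 88 mm and grips with 3 to 60 N. Pads are 20 mm wide; open, the fingers measure 115 mm over their backs; the gripper's body (75 mm by 178 mm) begins 61 mm behind the grasp point.
Start: joints at [-1.29, 0.423, 1.63, -0, 1.089, -0.019], TCP at [184.599, -597.101, 404.675] pointing down, gripper open.
Joint ranges: [-3, 3], [-0.9, 2.11], [0.09, 2.58], [-1.31, 4.45], [0.11, 2.69], [-2.54, 2.54]. Speed limits (rad/s): [2.39, 2.39, 3.01, 3.14, 3.14, 3.14].

INTERFACE

Orientations are given as a rotation vector (axis times angle).
In Python, from workcell import ctrl gives the robot as it stands. The module is installed in compiled form; this text tells all that it offers.
- The arm moves only by the tool send_rows, never from a script. Its argument "commands" is a list of rows, each an object with "translation": the shift along the world's x, y, z normalised to -1 to 1, where 1 is 0.1 m, a list of three; "twist": the turn, a rotation vector about the world's x, y, z normalised to -1 to 1, where 1 is 0.5 rad, a list of three. A call has exactly 10 rows; each row is the pose to reach, as a shift and turn from the pose commanded when the call began; what a row does not reach only later rows make up. A row lasts 1/10 s, in which the tool goes at most 50 mm and 8.59 degrees, less where a joint would pass 70% of its speed; a pose out of reach is approached as far as the arm can. A call with a number of a shift or a turn outside -1 to 1 is refused whole. A call with a gripper value outside its range is refused whole. "grip" is the closure, from -1 (fully open) to 1 (shut), set as the call begins (left out, the last holds). The fingers move at their own pace and stop on an object; the grip force is fixed at half the most. Time passes only in rows, so rows that repeat a pose let the fingers close, or fill a call up. It gives the time, the measured TCP pose, the force and the opening at its end, in the units of the state.
- ctrl.get_obs(): the state, without advancing time (a new reading comes with each control period).
- ctrl.get_image(name): name is "scene" or "top" or "wrist"; returns a dict with "img" (400x640x3 uint8, red, green, blue), "intrinsics" (3x3 intrinsics, pixels), "cam_to_world" (4x4, takes a point from camera to world coordinates). Camera axes: x right, y down, z forward; pixel columns grow to the right and rows downward; lengths in mm; the calibration is good to about 2 mm. A picture is of the moment at which its call begins. There is no depth.
- ctrl.close_job(): hands the job in, once; it reports no verdict.
The state is a dict: "t": time; "qpos": joint angles; "qvel": joint speeds; "joint_torque": joint torques, N m; "ee_pos": TCP position; "orientation": TCP orientation; "ft_force": force on the tool from outside, world axes, zero at the start; "moment": the same for the moment, N m; "width": finger opening in mm.
Only numpy, scipy, OpenCV 4.12 (cv2) and the standard library are available. Lean on these libraries where they do the work, as an engineer would, in place of code of your own. Each camera call takes 0.05 s, during which the arm holds its last target. There are 200 camera calls.

TASK

Set the length stop for this batch of steel plates: push the stop rod along by its black knob until its foot rests against the edge of the plate lying at the fence, without shifting the plate. Then lock it there: the T-handle hex key is standing loose in the bore of the blue clamp block, so turn it until it drops into the hidden socket, then turn it clockwise until the clamp screw is tight. Leave the key standing in the screw, and leave the other things on the bench alone.

Things in the scene. Friction and masses are not known exactly. Their poses are not given: they have to be found in the camera images.
- length_stop: the length stop, bolted to the bench: blue clamp block 60 x 64 mm, 110 mm high, on a flange 110 x 100 x 10 mm; steel fence 40 mm high behind it (face at x = +70 mm, y -370 to +60 mm). Origin on the bench under the block's centre, straight below the clamp bore; z up; the stop rod runs along y: plate on the -y side, knob on the +y side. Fixed
- clamp_bore (a point): centre of the mouth of the upright clamp bore (23 mm across) in the block's top, 110 mm above the bench. The clamp screw's face lies 48 mm down; in it, hidden, is a hex socket 16 mm deep for 19 mm across flats
- stop_rod (a joint): travel of the stop rod (20 mm steel rod through the block, axis 35 mm above the bench), in m: 0 drawn back, growing as it moves towards the plate (length_stop -y), at most 0.11. About 2 N of friction; it stays where it is left. The tightened clamp screw grips it
- stop_face (a point): the face of the rod's foot that meets the plate: middle of its width, 6 mm above the bench, looking to length_stop -y. The foot is a dark steel block 40 mm wide, 12 mm thick, from 3 to 49 mm above the bench
- stop_knob (a point): centre of the outer end face of the black knob on the rod's tail, 275 mm from stop_face along the rod. Knob 40 mm in diameter, 20 mm long, axis 35 mm above the bench; the end face looks to length_stop +y and can be pushed from there
- work_plate: the marked-out steel plate at the fence: 150 mm (x) x 200 mm (y) x 12 mm, 2.8 kg, dark with white chalk lines; it lies loose, held by its weight only. Origin at the centre of its underside, axes parallel to the length_stop's; the edge that the stop meets is at y = +100 mm
- hex_key: T-handle hex key, 0.45 kg, loose; origin at the centre of its tip, z up the shank (hexagon, 19 mm across flats). It stands upright in the bore (under 1 mm play), tip on the screw's face 62 mm above the bench, 0.25 to 0.8 rad of clockwise turn from line with the socket. In line (every 60 degrees, slack 5 degrees each way) it drops 16 mm by its weight, tip at 46 mm
- key_bar (a point): middle of the key's cross-bar, 125 mm above its tip. The bar is round steel, 14 mm in diameter, 150 mm long, with red ends, along the key's x axis; at first it lies about across the rod. Pushed sideways at one end it turns the key: freely until the key has dropped, then with the screw
- clamp_screw (a joint): angle of the clamp screw in rad: starts between 0 and 0.1 (slack), grows clockwise seen from above. It turns against about 0.15 N m; from 0.7 it begins to grip the rod, and at 1.0 it is tight and turns no further
- square: try square lying flat on the bench, 150 mm blade, 100 mm stock; leave it
- centre_punch: dark steel centre punch, 130 mm long, lying on the work plate; leave it
- marking_can: spray can of marking paint with a blue label, 54 mm in diameter, 165 mm high, standing beyond the fence; leave it
- chalk_holder: brass chalk holder, 130 mm long, lying on the bench left of the knob; leave it
There are look-alikes about, which are no part of the job. Leave any orange look-alike of the hex_key alone.

How it is judged:
By the outcome, as a careful person would: the job done as asked, in the order asked, and still so for the second after the job is handed in, with the robot touching nothing.
It also fails if it takes over 51 s, if anything falls off the work surface, if the arm or the gripper's body presses on something with over 40 N, if the wrist force passes 120 N, or if a joint passes its speed limit or range.

## Working session

There is one attempt and no reset: what is moved stays moved. The work goes in short steps, Python scripts to look and compute and a tool call to move; the robot and the scene stay as the last step left them, time stands still between calls to the robot, and variables do not carry over. Pictures are saved under pics/ and viewed, about 8 in all and at most 12, crops included, and the job is handed in when it is done.

Besides the shell and the picture viewer there is one more tool, called after "Emit:" in YAML: its name, and indented under it one key for each argument. send_rows: Moves the arm, as the interface text tells. Its arguments: {"type":"object","properties":{"commands":{"type":"array","items":{"type":"object","properties":{"translation":{"type":"array","items":{"type":"number"}},"twist":{"type":"array","items":{"type":"number"}}}}},"grip":{"type":"number"}},"required":["commands"]}

```bash
mkdir -p pics; cat > h.py <<'E'
import numpy as np, cv2
from workcell import ctrl
def snap(n,f):
    d=ctrl.get_image(n); cv2.imwrite('pics/'+f+'.png',d['img'][:,:,::-1]); np.savez('pics/'+f+'.npz',**d); return d
def load(f): return np.load('pics/'+f+'.npz')
def ray(d,u,v,z):
    K=d['intrinsics'];T=d['cam_to_world']; r=T[:3,:3]@np.linalg.solve(K,[u,v,1.]); c=T[:3,3]
    return c+r*(z-c[2])/r[2]
def proj(d,P):
    T=np.linalg.inv(d['cam_to_world']); p=T[:3,:3]@np.array(P,float)+T[:3,3]; q=d['intrinsics']@p; return q[:2]/q[2]
E
python3 - <<'E'
from h import *
np.set_printoptions(precision=3,suppress=True)
for n in('top','scene','wrist'):
    d=snap(n,n+'0'); print(n,d['intrinsics'][0,0],d['cam_to_world'])
print(ctrl.get_obs())
E
```

```text
top 508.85759754872817 [[  -0.022   -0.995    0.093  435.325]
 [  -1.       0.023    0.004   96.327]
 [  -0.006   -0.093   -0.996 1280.343]
 [   0.       0.       0.       1.   ]]
scene 459.1347141649582 [[  -0.58     0.459   -0.673 1413.058]
 [   0.814    0.341   -0.469  684.207]
 [   0.014   -0.82    -0.572  842.596]
 [   0.       0.       0.       1.   ]]
wrist 302.4962312861631 [[   0.297   -0.925   -0.238  249.706]
 [  -0.955   -0.287   -0.074 -575.633]
 [  -0.       0.25    -0.968  385.105]
 [   0.       0.       0.       1.   ]]
{'t': 0.15, 'qpos': array([-1.29 ,  0.424,  1.63 ,  0.   ,  1.089, -0.019]), 'qvel': array([ 0.002, -0.001, -0.002, -0.001,  0.   , -0.001]), 'joint_torque': array([ -0.001, -54.499, -27.392,   0.064,   0.021,  -0.   ]), 'ee_pos': array([ 184.538, -596.915,  404.077]), 'orientation': array([-3.105, -0.469,  0.   ]), 'ft_force': array([-0.09 , -0.006, -0.458]), 'moment': array([-0.015,  0.005, -0.009]), 'width': 87.70821711010333}
```

View pics/top0.png

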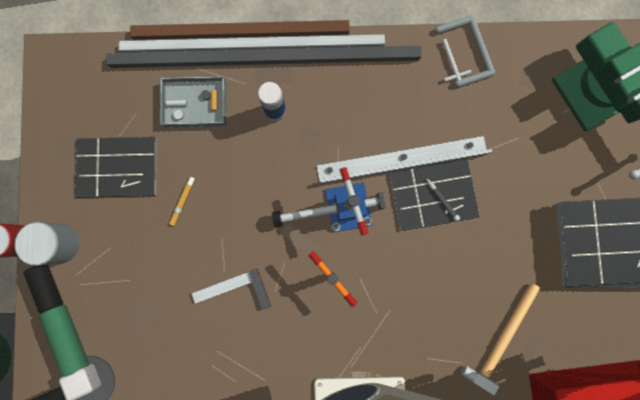

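View pics/scene0.png

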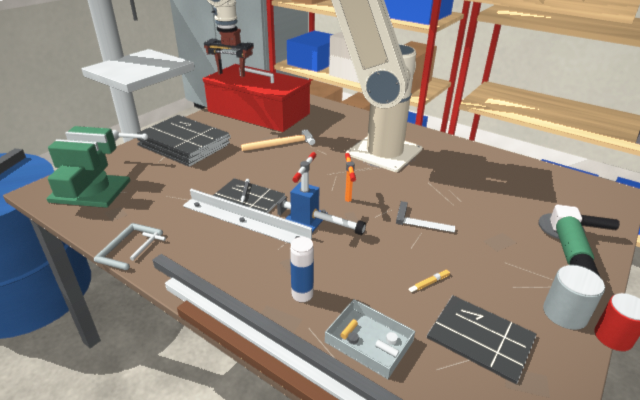

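The top view shows the knob at about (277,218), the foot at (378,201), the plate edge at about (393,200) and the key bar from (345,172) to (364,231). The orange look-alike is at (333,279). Next I'll enlarge this area to measure it.

```bash
python3 - <<'E'
from h import *
im=cv2.imread('pics/top0.png')[155:275,260:420]; cv2.imwrite('pics/topc.png',cv2.resize(im,None,fx=5,fy=5,interpolation=cv2.INTER_CUBIC))
im=cv2.imread('pics/scene0.png')[140:250,220:380]; cv2.imwrite('pics/scc.png',cv2.resize(im,None,fx=5,fy=5,interpolation=cv2.INTER_CUBIC))
E
```

```text
(no output)
```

View pics/topc.png

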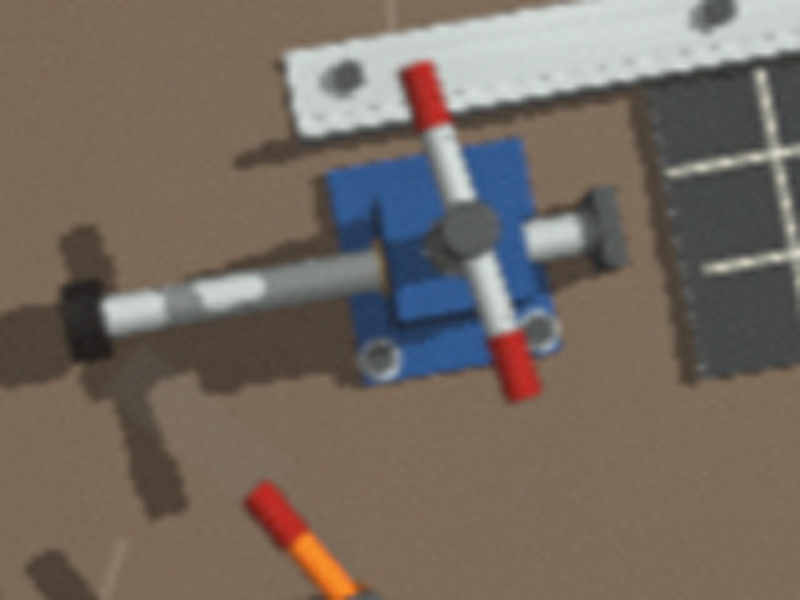

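View pics/scc.png

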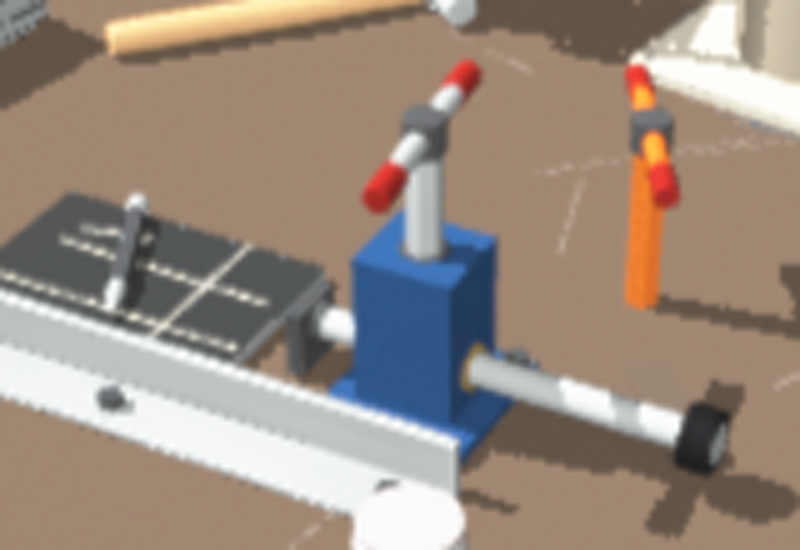

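```bash
python3 - <<'E'
from h import *
np.set_printoptions(precision=1,suppress=True)
d=load('top0');s=load('scene0')
def P(a,b,z): return ray(d,260+(a+.5)/5-.5,155+(b+.5)/5-.5,z)
def Q(a,b,z): return ray(s,220+(a+.5)/5-.5,140+(b+.5)/5-.5,z)
pts=dict(barA=(418,64,187),barB=(526,400,187),fenceBL=(300,138,40),fenceTL=(283,55,40),fenceBR=(800,48,40),
flTL=(328,172,10),flTR=(523,138,10),flBL=(365,385,10),flBR=(562,345,10),knobT=(63,288,35),knobB=(70,360,35),footT=(615,187,49),footB=(626,264,49),
plTL=(645,93,12),plBL=(697,378,12),hub=(470,230,197))
R={}
for k,v in pts.items(): R[k]=P(*v)[:2]; print(k,R[k])
for a,b in(('barA','barB'),('fenceBL','fenceBR'),('flTL','flTR'),('flBL','flBR'),('flTL','flBL'),('knobT','knobB'),('plTL','plBL'),('footT','footB')):
    w=R[b]-R[a]; print(a,b,np.linalg.norm(w),np.degrees(np.arctan2(w[1],w[0])))
print('flc',sum(R[k] for k in('flTL','flTR','flBL','flBR'))/4,'barmid',(R['barA']+R['barB'])/2)
print('scene: barA',Q(382,192,187),'barB',Q(468,75,187),'knob end c',Q(714,442,35),'foot top far corner L',Q(288,300,49),'plate corner',Q(328,270,12))
E
```

```text
barA [596.7  34.7]
barB [450.5  -7.5]
fenceBL [583.1  85.3]
fenceTL [624.5  92.7]
fenceBR [ 622.  -161.6]
flTL [569.2  71.4]
flTR [584.1 -27. ]
flBL [462.2  55.6]
flBR [479.8 -43.1]
knobT [512.4 203.2]
knobB [477.1 200.3]
footT [554.6 -67.1]
footB [517.  -71.1]
plTL [605.2 -88.7]
plBL [ 461.9 -109.4]
hub [523.2  15.1]
barA barB 152.23935166794942 -163.91910512754848
fenceBL fenceBR 249.88752995200707 -81.05837192678588
flTL flTR 99.4649005544163 -81.38205294468621
flBL flBR 100.24821797303245 -79.84670987282152
flTL flBL 108.21982320871655 -171.6079659152718
knobT knobB 35.44961701932578 -175.3134526574468
plTL plBL 144.82921190175134 -171.80304089438005
footT footB 37.81198437671477 -173.91241732910092
flc [523.8  14.2] barmid [523.6  13.6]
scene: barA [587.8  33.8 187. ] barB [455.7  -5.  187. ] knob end c [495.7 198.6  35. ] foot top far corner L [546.  -73.1  49. ] plate corner [ 463.8 -109.5   12. ]
```

Both views agree:

| Quantity | Value |
|---|---|
| Stop origin | about (523.7, 14) |
| Stop yaw | about 8.8° |
| Foot-to-plate gap | about 29 mm |
| Knob face, along the rod | about 190 mm behind the origin |

Now I'll travel to behind the knob with the gripper closed.

Emit:
send_rows:
  commands:
    - {"translation":[0.04,0.1,0],"twist":[0,0,0.036]}
    - {"translation":[0.08,0.2,0],"twist":[0,0,0.072]}
    - {"translation":[0.12,0.3,0],"twist":[0,0,0.108]}
    - {"translation":[0.16,0.4,0],"twist":[0,0,0.144]}
    - {"translation":[0.2,0.5,0],"twist":[0,0,0.18]}
    - {"translation":[0.24,0.6,0],"twist":[0,0,0.216]}
    - {"translation":[0.28,0.7,0],"twist":[0,0,0.252]}
    - {"translation":[0.32,0.8,0],"twist":[0,0,0.288]}
    - {"translation":[0.36,0.9,0],"twist":[0,0,0.324]}
    - {"translation":[0.4,1,0],"twist":[0,0,0.356]}
  grip: 1

```text
t: 1.15
ee_pos: [224.9, -496.3, 404.7]
orientation: [3.052, 0.746, 0.0]
ft_force: [-0.1, 0.5, -0.4]
width: 11.4
```

Emit:
send_rows:
  commands:
    - {"translation":[0.04,0.1,0],"twist":[0,0,0.036]}
    - {"translation":[0.08,0.2,0],"twist":[0,0,0.072]}
    - {"translation":[0.12,0.3,0],"twist":[0,0,0.108]}
    - {"translation":[0.16,0.4,0],"twist":[0,0,0.144]}
    - {"translation":[0.2,0.5,0],"twist":[0,0,0.18]}
    - {"translation":[0.24,0.6,0],"twist":[0,0,0.216]}
    - {"translation":[0.28,0.7,0],"twist":[0,0,0.252]}
    - {"translation":[0.32,0.8,0],"twist":[0,0,0.288]}
    - {"translation":[0.36,0.9,0],"twist":[0,0,0.324]}
    - {"translation":[0.4,1,0],"twist":[0,0,0.356]}

```text
t: 2.15
ee_pos: [264.9, -396.3, 404.7]
orientation: [2.973, 1.014, 0.0]
ft_force: [-0.2, 0.1, -0.4]
width: 0.3
```

Emit:
send_rows:
  commands:
    - {"translation":[0.04,0.1,0],"twist":[0,0,0.036]}
    - {"translation":[0.08,0.2,0],"twist":[0,0,0.072]}
    - {"translation":[0.12,0.3,0],"twist":[0,0,0.108]}
    - {"translation":[0.16,0.4,0],"twist":[0,0,0.144]}
    - {"translation":[0.2,0.5,0],"twist":[0,0,0.18]}
    - {"translation":[0.24,0.6,0],"twist":[0,0,0.216]}
    - {"translation":[0.28,0.7,0],"twist":[0,0,0.252]}
    - {"translation":[0.32,0.8,0],"twist":[0,0,0.288]}
    - {"translation":[0.36,0.9,0],"twist":[0,0,0.324]}
    - {"translation":[0.4,1,0],"twist":[0,0,0.356]}

```text
t: 3.15
ee_pos: [304.9, -296.3, 404.7]
orientation: [2.872, 1.274, 0.0]
ft_force: [1.0, 0.0, -1.2]
width: 0.5
```

Emit:
send_rows:
  commands:
    - {"translation":[0.04,0.1,0],"twist":[0,0,0.036]}
    - {"translation":[0.08,0.2,0],"twist":[0,0,0.072]}
    - {"translation":[0.12,0.3,0],"twist":[0,0,0.108]}
    - {"translation":[0.16,0.4,0],"twist":[0,0,0.144]}
    - {"translation":[0.2,0.5,0],"twist":[0,0,0.18]}
    - {"translation":[0.24,0.6,0],"twist":[0,0,0.216]}
    - {"translation":[0.28,0.7,0],"twist":[0,0,0.252]}
    - {"translation":[0.32,0.8,0],"twist":[0,0,0.288]}
    - {"translation":[0.36,0.9,0],"twist":[0,0,0.324]}
    - {"translation":[0.4,1,0],"twist":[0,0,0.356]}

```text
t: 4.15
ee_pos: [344.9, -196.3, 404.7]
orientation: [-2.747, -1.524, 0.0]
ft_force: [-0.3, -0.4, 0.0]
width: 0.5
```

Emit:
send_rows:
  commands:
    - {"translation":[0.04,0.1,0],"twist":[0,0,0.036]}
    - {"translation":[0.08,0.2,0],"twist":[0,0,0.072]}
    - {"translation":[0.12,0.3,0],"twist":[0,0,0.108]}
    - {"translation":[0.16,0.4,0],"twist":[0,0,0.144]}
    - {"translation":[0.19,0.5,0],"twist":[0,0,0.18]}
    - {"translation":[0.22,0.6,0],"twist":[0,0,0.216]}
    - {"translation":[0.26,0.7,0],"twist":[0,0,0.252]}
    - {"translation":[0.3,0.8,0],"twist":[0,0,0.288]}
    - {"translation":[0.33,0.9,0],"twist":[0,0,0.324]}
    - {"translation":[0.36,1,0],"twist":[0,0,0.356]}

```text
t: 5.15
ee_pos: [380.9, -96.3, 404.7]
orientation: [-2.601, -1.763, 0.0]
ft_force: [0.2, 0.5, -0.1]
width: 0.2
```

Emit:
send_rows:
  commands:
    - {"translation":[0.04,0.1,0],"twist":[0,0,0.036]}
    - {"translation":[0.08,0.2,0],"twist":[0,0,0.072]}
    - {"translation":[0.12,0.3,0],"twist":[0,0,0.108]}
    - {"translation":[0.16,0.4,0],"twist":[0,0,0.144]}
    - {"translation":[0.19,0.5,0],"twist":[0,0,0.18]}
    - {"translation":[0.22,0.6,0],"twist":[0,0,0.216]}
    - {"translation":[0.26,0.7,0],"twist":[0,0,0.252]}
    - {"translation":[0.3,0.8,0],"twist":[0,0,0.288]}
    - {"translation":[0.33,0.9,0],"twist":[0,0,0.324]}
    - {"translation":[0.36,1,0],"twist":[0,0,0.356]}

```text
t: 6.15
ee_pos: [416.9, 3.8, 404.6]
orientation: [-2.434, -1.987, 0.0]
ft_force: [0.8, -1.6, -0.1]
width: 0.5
```

Emit:
send_rows:
  commands:
    - {"translation":[0.04,0.1,0],"twist":[0,0,0.036]}
    - {"translation":[0.08,0.2,0],"twist":[0,0,0.072]}
    - {"translation":[0.12,0.3,0],"twist":[0,0,0.108]}
    - {"translation":[0.16,0.4,0],"twist":[0,0,0.144]}
    - {"translation":[0.19,0.5,0],"twist":[0,0,0.18]}
    - {"translation":[0.22,0.6,-0.1],"twist":[0,0,0.216]}
    - {"translation":[0.26,0.7,-0.15],"twist":[0,0,0.252]}
    - {"translation":[0.3,0.8,-0.2],"twist":[0,0,0.288]}
    - {"translation":[0.33,0.9,-0.25],"twist":[0,0,0.324]}
    - {"translation":[0.36,1,-0.3],"twist":[0,0,0.356]}

```text
t: 7.15
ee_pos: [452.8, 103.7, 374.1]
orientation: [-2.247, -2.195, 0.0]
ft_force: [-1.1, 0.3, 0.8]
width: 0.4
```

Emit:
send_rows:
  commands:
    - {"translation":[0.04,0.1,0],"twist":[0,0,0.036]}
    - {"translation":[0.08,0.2,0],"twist":[0,0,0.072]}
    - {"translation":[0.12,0.3,0],"twist":[0,0,0.108]}
    - {"translation":[0.16,0.4,0],"twist":[0,0,0.144]}
    - {"translation":[0.19,0.5,0],"twist":[0,0,0.18]}
    - {"translation":[0.22,0.6,-0.1],"twist":[0,0,0.216]}
    - {"translation":[0.26,0.7,-0.2],"twist":[0,0,0.252]}
    - {"translation":[0.3,0.8,-0.3],"twist":[0,0,0.288]}
    - {"translation":[0.33,0.9,-0.45],"twist":[0,0,0.324]}
    - {"translation":[0.36,1,-0.6],"twist":[0,0,0.356]}

```text
t: 8.15
ee_pos: [488.7, 203.7, 313.2]
orientation: [-2.043, -2.386, 0.001]
ft_force: [-0.8, 0.5, -0.6]
width: 0.1
```

Emit:
send_rows:
  commands:
    - {"translation":[0,0.15,-0.05],"twist":[0,0,0]}
    - {"translation":[0,0.3,-0.1],"twist":[0,0,0]}
    - {"translation":[0,0.3,-0.25],"twist":[0,0,0]}
    - {"translation":[0,0.3,-0.4],"twist":[0,0,0]}
    - {"translation":[0,0.3,-0.55],"twist":[0,0,0]}
    - {"translation":[0,0.3,-0.7],"twist":[0,0,0]}
    - {"translation":[0,0.3,-0.85],"twist":[0,0,0]}
    - {"translation":[0,0.3,-1],"twist":[0,0,0]}
    - {"translation":[0,0.3,-1],"twist":[0,0,0]}
    - {"translation":[0,0.3,-1],"twist":[0,0,0]}

```text
t: 9.15
ee_pos: [488.6, 232.9, 214.3]
orientation: [-2.045, -2.384, 0.001]
ft_force: [0.1, 0.3, 0.4]
width: 0.5
```

```bash
python3 - <<'E'
from h import *
from scipy.spatial.transform import Rotation as R
snap('wrist','w1');snap('scene','s1');o=ctrl.get_obs();print(o['ee_pos'],o['ft_force'],o['qpos'],R.from_rotvec(o['orientation']).as_matrix()[:,1])
a=cv2.imread('pics/w1.png');b=cv2.imread('pics/s1.png')[140:290,250:490]
cv2.imwrite('pics/ws1.png',np.vstack([cv2.resize(a,(480,300)),cv2.resize(b,(480,300),interpolation=cv2.INTER_CUBIC)]))
E
```

```text
[488.89974468 232.99568976 215.11657928] [-0.10211181 -0.5844644  -0.58709746] [4.22749722e-01 5.94764561e-01 1.91046980e+00 3.97989212e-05
 6.35525707e-01 2.69830532e-01] [9.88335206e-01 1.52292113e-01 7.96149795e-04]
```

View pics/ws1.png

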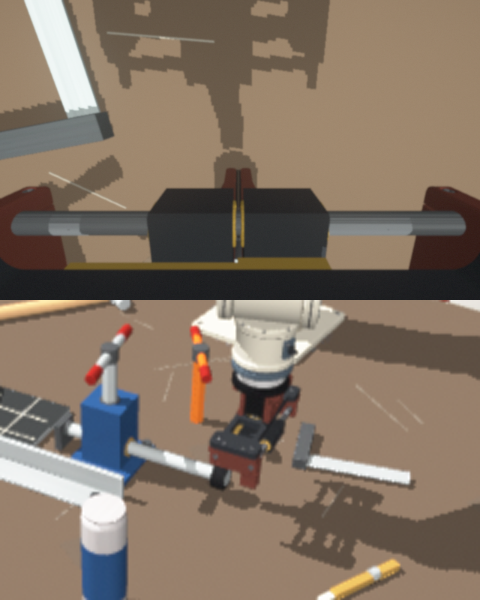

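The wrist camera faces away from the job here. The scene view shows the closed fingers standing clear behind the knob, at about (235,465) in the composite. I'll push most of the way.

Emit:
send_rows:
  commands:
    - {"translation":[0.006,-0.04,-0.04],"twist":[0,0,0]}
    - {"translation":[0.012,-0.08,-0.08],"twist":[0,0,0]}
    - {"translation":[0.018,-0.12,-0.08],"twist":[0,0,0]}
    - {"translation":[0.024,-0.16,-0.08],"twist":[0,0,0]}
    - {"translation":[0.03,-0.2,-0.08],"twist":[0,0,0]}
    - {"translation":[0.036,-0.24,-0.08],"twist":[0,0,0]}
    - {"translation":[0.043,-0.28,-0.08],"twist":[0,0,0]}
    - {"translation":[0.049,-0.32,-0.08],"twist":[0,0,0]}
    - {"translation":[0.055,-0.36,-0.08],"twist":[0,0,0]}
    - {"translation":[0.061,-0.395,-0.08],"twist":[0,0,0]}

```text
t: 10.25
ee_pos: [494.7, 193.1, 206.7]
orientation: [-2.045, -2.385, 0.0]
ft_force: [-1.6, 3.3, 2.2]
width: 0.6
```

```bash
python3 - <<'E'
from h import *
snap('top','t2');snap('scene','s2');o=ctrl.get_obs();print(o['ee_pos'],o['ft_force'],o['moment'])
a=cv2.imread('pics/t2.png')[170:230,330:430];b=cv2.imread('pics/s2.png')[170:230,250:350]
cv2.imwrite('pics/ts2.png',np.vstack([cv2.resize(x,(500,300),interpolation=cv2.INTER_CUBIC) for x in (a,b)]))
E
```

```text
[494.76505296 192.85960944 206.65627091] [ 0.38744372 -1.25844734  0.5730802 ] [-0.03118937 -0.06219505 -0.00189943]
```

View pics/ts2.png

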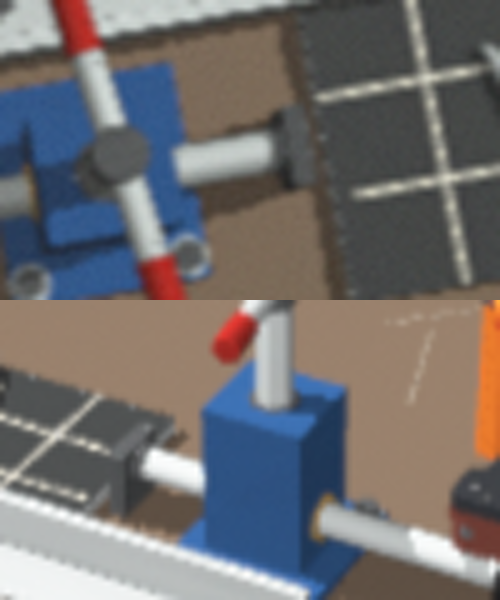

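The foot has moved about 20.5 mm, so about 9 mm should remain. I'll go on in small steps and watch the force.

```bash
cat > f.py <<'E'
from h import *
F=[]
for i in range(6):
    ctrl.get_image('wrist'); F.append(ctrl.get_obs()['ft_force'])
o=ctrl.get_obs(); F=np.array(F); u=np.array([-.153,.988,0])
print(o['t'],o['ee_pos'].round(2),'F along +y: mean %.2f sd %.2f'%((F@u).mean(),(F@u).std()))
E
python3 f.py
```

```text
10.65 [494.71 193.42 206.64] F along +y: mean -0.55 sd 0.60
```

Emit:
send_rows:
  commands:
    - {"translation":[0.001,-0.005,0],"twist":[0,0,0]}
    - {"translation":[0.002,-0.01,0],"twist":[0,0,0]}
    - {"translation":[0.003,-0.015,0],"twist":[0,0,0]}
    - {"translation":[0.003,-0.02,0],"twist":[0,0,0]}
    - {"translation":[0.004,-0.025,0],"twist":[0,0,0]}
    - {"translation":[0.005,-0.03,0],"twist":[0,0,0]}
    - {"translation":[0.006,-0.035,0],"twist":[0,0,0]}
    - {"translation":[0.006,-0.04,0],"twist":[0,0,0]}
    - {"translation":[0.007,-0.045,0],"twist":[0,0,0]}
    - {"translation":[0.008,-0.05,0],"twist":[0,0,0]}

```text
t: 11.65
ee_pos: [495.5, 188.4, 206.7]
orientation: [2.045, 2.385, 0.0]
ft_force: [-0.4, 2.0, -1.2]
width: 0.7
```

```bash
python3 f.py
```

```text
11.95 [495.51 188.32 206.7 ] F along +y: mean 1.08 sd 0.35
```

Emit:
send_rows:
  commands:
    - {"translation":[0,-0.002,0]}
    - {"translation":[0.001,-0.004,0]}
    - {"translation":[0.001,-0.006,0]}
    - {"translation":[0.001,-0.008,0]}
    - {"translation":[0.002,-0.01,0]}
    - {"translation":[0.002,-0.012,0]}
    - {"translation":[0.002,-0.014,0]}
    - {"translation":[0.002,-0.015,0]}
    - {"translation":[0.002,-0.015,0]}
    - {"translation":[0.002,-0.015,0]}

```text
validation failed for argument at $.co...
```

```bash
python3 f.py
```

```text
12.25 [495.49 188.34 206.71] F along +y: mean 0.50 sd 0.67
```

Emit:
send_rows:
  commands:
    - {"translation":[0,-0.002,0],"twist":[0,0,0]}
    - {"translation":[0.001,-0.004,0],"twist":[0,0,0]}
    - {"translation":[0.001,-0.006,0],"twist":[0,0,0]}
    - {"translation":[0.001,-0.008,0],"twist":[0,0,0]}
    - {"translation":[0.002,-0.01,0],"twist":[0,0,0]}
    - {"translation":[0.002,-0.012,0],"twist":[0,0,0]}
    - {"translation":[0.002,-0.014,0],"twist":[0,0,0]}
    - {"translation":[0.002,-0.015,0],"twist":[0,0,0]}
    - {"translation":[0.002,-0.015,0],"twist":[0,0,0]}
    - {"translation":[0.002,-0.015,0],"twist":[0,0,0]}

```text
t: 13.25
ee_pos: [495.7, 186.9, 206.7]
orientation: [2.045, 2.385, -0.0]
ft_force: [-1.0, 2.1, 1.0]
width: 0.6
```

```bash
python3 f.py
```

```text
13.55 [495.71 186.87 206.67] F along +y: mean 1.45 sd 0.30
```

Emit:
send_rows:
  commands:
    - {"translation":[0,-0.002,0],"twist":[0,0,0]}
    - {"translation":[0,-0.003,0],"twist":[0,0,0]}
    - {"translation":[0.001,-0.004,0],"twist":[0,0,0]}
    - {"translation":[0.001,-0.005,0],"twist":[0,0,0]}
    - {"translation":[0.001,-0.006,0],"twist":[0,0,0]}
    - {"translation":[0.001,-0.007,0],"twist":[0,0,0]}
    - {"translation":[0.001,-0.008,0],"twist":[0,0,0]}
    - {"translation":[0.001,-0.009,0],"twist":[0,0,0]}
    - {"translation":[0.002,-0.01,0],"twist":[0,0,0]}
    - {"translation":[0.002,-0.01,0],"twist":[0,0,0]}

```text
t: 14.55
ee_pos: [495.9, 185.9, 206.7]
orientation: [-2.045, -2.385, 0.0]
ft_force: [-0.2, 2.3, 2.0]
width: 0.3
```

```bash
python3 f.py
```

```text
14.85 [495.88 185.86 206.68] F along +y: mean 1.80 sd 0.58
```

Emit:
send_rows:
  commands:
    - {"translation":[0,-0.002,0],"twist":[0,0,0]}
    - {"translation":[0,-0.003,0],"twist":[0,0,0]}
    - {"translation":[0.001,-0.004,0],"twist":[0,0,0]}
    - {"translation":[0.001,-0.005,0],"twist":[0,0,0]}
    - {"translation":[0.001,-0.006,0],"twist":[0,0,0]}
    - {"translation":[0.001,-0.007,0],"twist":[0,0,0]}
    - {"translation":[0.001,-0.007,0],"twist":[0,0,0]}
    - {"translation":[0.001,-0.007,0],"twist":[0,0,0]}
    - {"translation":[0.001,-0.007,0],"twist":[0,0,0]}
    - {"translation":[0.001,-0.007,0],"twist":[0,0,0]}

```text
t: 15.85
ee_pos: [496.0, 185.2, 206.7]
orientation: [2.045, 2.385, -0.0]
ft_force: [-1.0, 1.4, 0.7]
width: 0.4
```

```bash
python3 f.py
```

```text
16.15 [496.03 185.2  206.67] F along +y: mean 1.35 sd 0.40
```

Emit:
send_rows:
  commands:
    - {"translation":[0,-0.002,0],"twist":[0,0,0]}
    - {"translation":[0,-0.003,0],"twist":[0,0,0]}
    - {"translation":[0.001,-0.004,0],"twist":[0,0,0]}
    - {"translation":[0.001,-0.005,0],"twist":[0,0,0]}
    - {"translation":[0.001,-0.006,0],"twist":[0,0,0]}
    - {"translation":[0.001,-0.007,0],"twist":[0,0,0]}
    - {"translation":[0.001,-0.007,0],"twist":[0,0,0]}
    - {"translation":[0.001,-0.007,0],"twist":[0,0,0]}
    - {"translation":[0.001,-0.007,0],"twist":[0,0,0]}
    - {"translation":[0.001,-0.007,0],"twist":[0,0,0]}

```text
t: 17.15
ee_pos: [496.1, 184.5, 206.7]
orientation: [2.045, 2.385, 0.0]
ft_force: [-0.7, 1.7, -0.4]
width: 0.3
```

```bash
python3 f.py
```

```text
17.45 [496.1  184.5  206.66] F along +y: mean 1.46 sd 0.35
```

Emit:
send_rows:
  commands:
    - {"translation":[0,-0.002,0],"twist":[0,0,0]}
    - {"translation":[0,-0.003,0],"twist":[0,0,0]}
    - {"translation":[0.001,-0.004,0],"twist":[0,0,0]}
    - {"translation":[0.001,-0.005,0],"twist":[0,0,0]}
    - {"translation":[0.001,-0.006,0],"twist":[0,0,0]}
    - {"translation":[0.001,-0.007,0],"twist":[0,0,0]}
    - {"translation":[0.001,-0.007,0],"twist":[0,0,0]}
    - {"translation":[0.001,-0.007,0],"twist":[0,0,0]}
    - {"translation":[0.001,-0.007,0],"twist":[0,0,0]}
    - {"translation":[0.001,-0.007,0],"twist":[0,0,0]}

```text
t: 18.45
ee_pos: [496.2, 183.8, 206.7]
orientation: [2.045, 2.385, 0.0]
ft_force: [-0.8, 1.7, 1.0]
width: 0.3
```

```bash
python3 f.py
```

```text
18.75 [496.19 183.79 206.67] F along +y: mean 1.47 sd 0.53
```

```bash
cat >> f.py <<'E'
a=load('top0')['img'];b=ctrl.get_image('top')['img']
g=lambda i:cv2.cvtColor(i,cv2.COLOR_RGB2GRAY).astype(np.float32)
a,b=g(a),g(b)
def sh(x0,y0,x1,y1):
    # ECC translation of patch
    W=np.eye(2,3,dtype=np.float32); _,W=cv2.findTransformECC(a[y0:y1,x0:x1],b,np.float32([[1,0,x0],[0,1,y0]]),cv2.MOTION_TRANSLATION,(3,200,1e-6)); return W[:,2]-[x0,y0]
print('plate px shift',sh(402,175,475,222),'fence',sh(330,140,480,175))
E
python3 f.py
```

```text
19.05 [496.22 183.78 206.69] F along +y: mean 1.56 sd 0.35
plate px shift [-0.01165771  0.00982666] fence [ 0.00408936 -0.01545715]
```

Emit:
send_rows:
  commands:
    - {"translation":[0,-0.002,0],"twist":[0,0,0]}
    - {"translation":[0,-0.003,0],"twist":[0,0,0]}
    - {"translation":[0.001,-0.004,0],"twist":[0,0,0]}
    - {"translation":[0.001,-0.005,0],"twist":[0,0,0]}
    - {"translation":[0.001,-0.006,0],"twist":[0,0,0]}
    - {"translation":[0.001,-0.007,0],"twist":[0,0,0]}
    - {"translation":[0.001,-0.007,0],"twist":[0,0,0]}
    - {"translation":[0.001,-0.007,0],"twist":[0,0,0]}
    - {"translation":[0.001,-0.007,0],"twist":[0,0,0]}
    - {"translation":[0.001,-0.007,0],"twist":[0,0,0]}

```text
t: 20.1
ee_pos: [496.3, 183.1, 206.7]
orientation: [-2.045, -2.385, 0.0]
ft_force: [-0.2, 1.1, -0.1]
width: 0.4
```

```bash
python3 f.py
```

```text
20.4 [496.31 183.09 206.69] F along +y: mean 1.68 sd 0.49
plate px shift [-0.00631714  0.00724792] fence [ 0.00686646 -0.01010132]
```

Emit:
send_rows:
  commands:
    - {"translation":[0,-0.002,0],"twist":[0,0,0]}
    - {"translation":[0,-0.003,0],"twist":[0,0,0]}
    - {"translation":[0.001,-0.004,0],"twist":[0,0,0]}
    - {"translation":[0.001,-0.005,0],"twist":[0,0,0]}
    - {"translation":[0.001,-0.006,0],"twist":[0,0,0]}
    - {"translation":[0.001,-0.007,0],"twist":[0,0,0]}
    - {"translation":[0.001,-0.008,0],"twist":[0,0,0]}
    - {"translation":[0.001,-0.008,0],"twist":[0,0,0]}
    - {"translation":[0.001,-0.008,0],"twist":[0,0,0]}
    - {"translation":[0.001,-0.008,0],"twist":[0,0,0]}

```text
t: 21.45
ee_pos: [496.4, 182.3, 206.7]
orientation: [2.045, 2.385, 0.0]
ft_force: [0.4, 1.6, 0.0]
width: 0.6
```

```bash
sed -i 's/range(6)/range(3)/' f.py; python3 f.py
```

```text
21.6 [496.44 182.27 206.68] F along +y: mean 1.68 sd 0.35
plate px shift [-0.01113892  0.0070343 ] fence [ 0.00421143 -0.01332092]
```

Emit:
send_rows:
  commands:
    - {"translation":[0,-0.002,0],"twist":[0,0,0]}
    - {"translation":[0,-0.003,0],"twist":[0,0,0]}
    - {"translation":[0.001,-0.004,0],"twist":[0,0,0]}
    - {"translation":[0.001,-0.005,0],"twist":[0,0,0]}
    - {"translation":[0.001,-0.006,0],"twist":[0,0,0]}
    - {"translation":[0.001,-0.007,0],"twist":[0,0,0]}
    - {"translation":[0.001,-0.008,0],"twist":[0,0,0]}
    - {"translation":[0.001,-0.008,0],"twist":[0,0,0]}
    - {"translation":[0.001,-0.008,0],"twist":[0,0,0]}
    - {"translation":[0.001,-0.008,0],"twist":[0,0,0]}

```text
t: 22.65
ee_pos: [496.5, 181.5, 206.7]
orientation: [2.045, 2.385, 0.0]
ft_force: [0.7, 1.1, -0.4]
width: 0.2
```

```bash
python3 f.py
```

```text
22.8 [496.55 181.47 206.69] F along +y: mean 1.72 sd 0.15
plate px shift [-0.01150513  0.00708008] fence [ 0.00643921 -0.01078796]
```

```bash
python3 - <<'E'
from h import *
snap('top','t3');snap('scene','s3')
a=cv2.imread('pics/t3.png')[175:225,370:430];b=cv2.imread('pics/s3.png')[180:230,250:310]
cv2.imwrite('pics/ts3.png',np.hstack([cv2.resize(x,None,fx=6.5,fy=6.5,interpolation=cv2.INTER_CUBIC) for x in (a,b)]))
E
```

```text
(no output)
```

View pics/ts3.png

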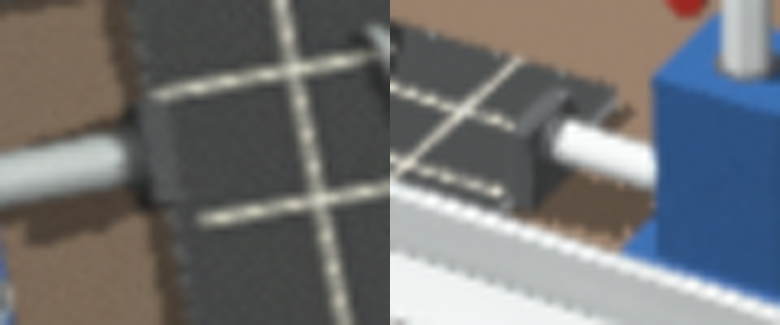

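In the crop the foot's upper edge (about x=172) overlaps the plate edge (about x=158) by close to the parallax I'd expect at contact. I'll continue in small steps.

Emit:
send_rows:
  commands:
    - {"translation":[0,-0.002,0],"twist":[0,0,0]}
    - {"translation":[0,-0.003,0],"twist":[0,0,0]}
    - {"translation":[0.001,-0.004,0],"twist":[0,0,0]}
    - {"translation":[0.001,-0.005,0],"twist":[0,0,0]}
    - {"translation":[0.001,-0.006,0],"twist":[0,0,0]}
    - {"translation":[0.001,-0.007,0],"twist":[0,0,0]}
    - {"translation":[0.001,-0.007,0],"twist":[0,0,0]}
    - {"translation":[0.001,-0.007,0],"twist":[0,0,0]}
    - {"translation":[0.001,-0.007,0],"twist":[0,0,0]}
    - {"translation":[0.001,-0.007,0],"twist":[0,0,0]}

```text
t: 23.95
ee_pos: [496.6, 180.9, 206.7]
orientation: [2.045, 2.385, 0.0]
ft_force: [0.4, 4.2, 0.0]
width: 0.3
```

```bash
python3 f.py
```

```text
24.1 [496.63 180.86 206.7 ] F along +y: mean 3.45 sd 0.38
plate px shift [-0.00512695  0.00563049] fence [ 0.00283813 -0.00958252]
```

Emit:
send_rows:
  commands:
    - {"translation":[0,-0.001,0],"twist":[0,0,0]}
    - {"translation":[0,-0.002,0],"twist":[0,0,0]}
    - {"translation":[0,-0.003,0],"twist":[0,0,0]}
    - {"translation":[0,-0.003,0],"twist":[0,0,0]}
    - {"translation":[0,-0.003,0],"twist":[0,0,0]}
    - {"translation":[0,-0.003,0],"twist":[0,0,0]}
    - {"translation":[0,-0.003,0],"twist":[0,0,0]}
    - {"translation":[0,-0.003,0],"twist":[0,0,0]}
    - {"translation":[0,-0.003,0],"twist":[0,0,0]}
    - {"translation":[0,-0.003,0],"twist":[0,0,0]}

```text
t: 25.15
ee_pos: [496.6, 180.8, 206.7]
orientation: [-2.045, -2.384, -0.001]
ft_force: [0.7, 5.8, -0.2]
width: 0.3
```

```bash
python3 f.py
```

```text
25.3 [496.61 180.79 206.71] F along +y: mean 5.99 sd 0.43
plate px shift [-0.00949097  0.01187134] fence [ 0.00067139 -0.03163147]
```

The force rose from 1.7 to 6 N and the plate hasn't moved (under 0.05 mm), so the foot is in contact. I'll back off and go to the far end of the key bar, on its +y side.

Emit:
send_rows:
  commands:
    - {"translation":[-0.02,0.1,0],"twist":[0,0,0]}
    - {"translation":[-0.03,0.2,0],"twist":[0,0,0]}
    - {"translation":[0.05,0.2,0.2],"twist":[0,0,0.05]}
    - {"translation":[0.15,0.2,0.4],"twist":[0,0,0.1]}
    - {"translation":[0.25,0.2,0.6],"twist":[0,0,0.15]}
    - {"translation":[0.35,0.2,0.8],"twist":[0,0,0.2]}
    - {"translation":[0.45,0.1,1],"twist":[0,0,0.25]}
    - {"translation":[0.55,0,1],"twist":[0,0,0.3]}
    - {"translation":[0.65,-0.15,1],"twist":[0,0,0.35]}
    - {"translation":[0.7,-0.3,1],"twist":[0,0,0.4]}

```text
t: 26.35
ee_pos: [567.0, 150.6, 306.9]
orientation: [1.794, 2.578, -0.0]
ft_force: [0.2, -0.5, 0.0]
width: 0.6
```

Emit:
send_rows:
  commands:
    - {"translation":[0,-0.1,0.1],"twist":[0,0,0.04]}
    - {"translation":[0,-0.2,0.2],"twist":[0,0,0.08]}
    - {"translation":[0,-0.3,0.33],"twist":[0,0,0.12]}
    - {"translation":[0,-0.4,0.33],"twist":[0,0,0.16]}
    - {"translation":[0,-0.5,0.33],"twist":[0,0,0.2]}
    - {"translation":[0,-0.6,0.33],"twist":[0,0,0.24]}
    - {"translation":[0,-0.7,0.33],"twist":[0,0,0.28]}
    - {"translation":[0,-0.8,0.33],"twist":[0,0,0.32]}
    - {"translation":[0,-0.88,0.33],"twist":[0,0,0.354]}
    - {"translation":[0,-0.92,0.33],"twist":[0,0,0.354]}

```text
t: 27.35
ee_pos: [566.3, 58.4, 339.5]
orientation: [-1.562, -2.725, 0.001]
ft_force: [0.4, -0.1, 1.0]
width: 0.5
```

```bash
cat > sw.py <<'E'
import sys,json
from h import *
from scipy.spatial.transform import Rotation as R
C=np.array([523.7,14.2])
def P(f): return C+60*np.array([np.cos(f),np.sin(f)])+17*np.array([-np.sin(f),np.cos(f)])
f0,tot=map(float,sys.argv[1:3]); st=float(sys.argv[3]) if len(sys.argv)>3 else 10
o=ctrl.get_obs(); y=R.from_rotvec(o['orientation']).as_matrix()[:,1]
print(o['t'],o['ee_pos'].round(1),'yaw',np.arctan2(y[1],y[0]).round(3),'F',o['ft_force'].round(1),'nominal',P(f0).round(1))
print([[float(v) for v in ((P(f0-a)-P(f0))/100).round(3)]+[round(float(-a/.5),2)] for a in tot*np.minimum(np.arange(1,11)/st,1)])
E
python3 sw.py 0.531 0.5
```

```text
27.35 [566.3  58.4 339.5] yaw 0.53 F [ 0.4 -0.1  1. ] nominal [566.8  59.2]
[[0.022, -0.022, -0.1], [0.043, -0.045, -0.2], [0.062, -0.07, -0.3], [0.081, -0.095, -0.4], [0.098, -0.121, -0.5], [0.114, -0.148, -0.6], [0.128, -0.175, -0.7], [0.141, -0.204, -0.8], [0.153, -0.232, -0.9], [0.163, -0.262, -1.0]]
```

Emit:
send_rows:
  commands:
    - {"translation":[0.022,-0.022,0],"twist":[0,0,-0.1]}
    - {"translation":[0.043,-0.045,0],"twist":[0,0,-0.2]}
    - {"translation":[0.062,-0.07,0],"twist":[0,0,-0.3]}
    - {"translation":[0.081,-0.095,0],"twist":[0,0,-0.4]}
    - {"translation":[0.098,-0.121,0],"twist":[0,0,-0.5]}
    - {"translation":[0.114,-0.148,0],"twist":[0,0,-0.6]}
    - {"translation":[0.128,-0.175,0],"twist":[0,0,-0.7]}
    - {"translation":[0.141,-0.204,0],"twist":[0,0,-0.8]}
    - {"translation":[0.153,-0.232,0],"twist":[0,0,-0.9]}
    - {"translation":[0.163,-0.262,0],"twist":[0,0,-1]}

```text
t: 28.35
ee_pos: [582.8, 32.8, 339.6]
orientation: [-2.19, -2.252, 0.001]
ft_force: [0.4, 0.0, -0.6]
width: 0.6
```

```bash
python3 - <<'E'
from h import *
snap('scene','s4');snap('top','t4');snap('wrist','w4')
b=cv2.imread('pics/s4.png')[130:230,240:380];a=cv2.imread('pics/t4.png')[155:235,300:412]; w=cv2.imread('pics/w4.png')
cv2.imwrite('pics/s4c.png',np.hstack([cv2.resize(x,(400,290),interpolation=cv2.INTER_CUBIC) for x in(b,a)]))
E
python3 sw.py 0.031 0.3
```

```text
28.5 [582.8  32.7 339.5] yaw 0.031 F [ 0.3 -0.1 -0.1] nominal [583.1  33.1]
[[0.005, -0.018, -0.06], [0.01, -0.036, -0.12], [0.015, -0.054, -0.18], [0.018, -0.073, -0.24], [0.021, -0.091, -0.3], [0.024, -0.109, -0.36], [0.026, -0.128, -0.42], [0.028, -0.147, -0.48], [0.029, -0.165, -0.54], [0.029, -0.184, -0.6]]
```

View pics/s4c.png

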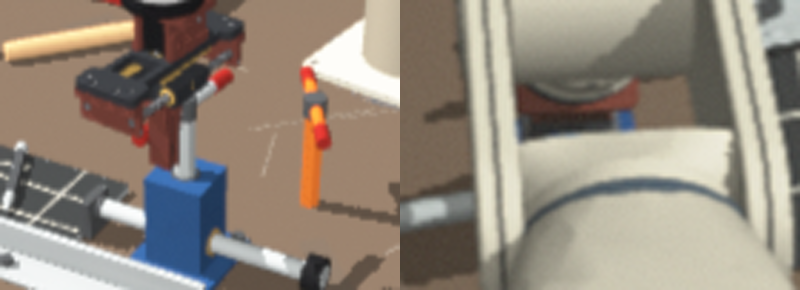

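The finger is on the bar's far end, and the hub at crop (188,105) is about where it was. The key has turned but does not appear to have dropped yet. I'll sweep on in steps.

Emit:
send_rows:
  commands:
    - {"translation":[0.005,-0.018,0],"twist":[0,0,-0.06]}
    - {"translation":[0.01,-0.036,0],"twist":[0,0,-0.12]}
    - {"translation":[0.015,-0.054,0],"twist":[0,0,-0.18]}
    - {"translation":[0.018,-0.073,0],"twist":[0,0,-0.24]}
    - {"translation":[0.021,-0.091,0],"twist":[0,0,-0.3]}
    - {"translation":[0.024,-0.109,0],"twist":[0,0,-0.36]}
    - {"translation":[0.026,-0.128,0],"twist":[0,0,-0.42]}
    - {"translation":[0.028,-0.147,0],"twist":[0,0,-0.48]}
    - {"translation":[0.029,-0.165,0],"twist":[0,0,-0.54]}
    - {"translation":[0.029,-0.184,0],"twist":[0,0,-0.6]}

```text
t: 29.5
ee_pos: [585.8, 13.7, 339.6]
orientation: [-2.503, -1.899, 0.0]
ft_force: [0.8, -0.2, -0.5]
width: 0.4
```

```bash
cat > bar.py <<'E'
from h import *
# red end centroid of the key (B) in scene, shank/hub row
d=ctrl.get_image('scene');im=d['img'].astype(int)
np.savez('pics/last.npz',**d)
r=(im[:,:,0]>120)&(im[:,:,1]<60)&(im[:,:,2]<60)
r[:, :270]=0; r[:,342:]=0; r[:120]=0; r[235:]=0
n,l,s,c=cv2.connectedComponentsWithStats(r.astype(np.uint8))
C=np.array([523.7,14.2])
for i in range(1,n):
    if s[i,4]>6:
        print('red',c[i].round(1),s[i,4],[(z,np.round([np.hypot(*(ray(d,*c[i],z)[:2]-C)),np.arctan2(*(ray(d,*c[i],z)[:2]-C)[::-1])],3)) for z in(187,171)])
E
python3 bar.py; python3 - <<'E'
from h import *
for f in('scene0','s4'):
    im=load(f)['img'].astype(int); r=(im[:,:,0]>120)&(im[:,:,1]<60)&(im[:,:,2]<60); r[:, :270]=0; r[:,342:]=0; r[:120]=0; r[235:]=0
    n,l,s,c=cv2.connectedComponentsWithStats(r.astype(np.uint8)); print(f,c[1:].round(1),s[1:,4])
E
python3 sw.py -0.269 0.3
```

```text
red [272.2 124.2] 49 [(187, array([289.849,  -2.124])), (171, array([322.389,  -2.154]))]
red [322.1 159.5] 29 [(187, array([62.806,  2.849])), (171, array([83.338,  3.115]))]
red [283.4 174. ] 19 [(187, array([71.494, -0.292])), (171, array([61.209, -0.658]))]
scene0 [[276.9 124.7]
 [286.  120.5]
 [289.  120. ]
 [285.5 123. ]
 [288.3 124.3]
 [313.2 154.8]
 [296.5 177.5]] [145   2   1   2   3  15  38]
s4 [[275.6 124.7]
 [317.9 156.9]
 [289.5 176.8]] [117  21  20]
29.55 [585.8  13.5 339.7] yaw -0.274 F [ 0.1  0.6 -1.5] nominal [586.1  14.6]
[[-0.0, -0.019, -0.06], [-0.001, -0.037, -0.12], [-0.002, -0.056, -0.18], [-0.004, -0.075, -0.24], [-0.006, -0.093, -0.3], [-0.009, -0.112, -0.36], [-0.013, -0.13, -0.42], [-0.017, -0.148, -0.48], [-0.021, -0.166, -0.54], [-0.027, -0.184, -0.6]]
```

The bar angle reads -0.29 rad at both ends for z=187, so the key hasn't dropped yet after 0.57 rad of turn. I'll continue.

Emit:
send_rows:
  commands:
    - {"translation":[0,-0.019,0],"twist":[0,0,-0.06]}
    - {"translation":[-0.001,-0.037,0],"twist":[0,0,-0.12]}
    - {"translation":[-0.002,-0.056,0],"twist":[0,0,-0.18]}
    - {"translation":[-0.004,-0.075,0],"twist":[0,0,-0.24]}
    - {"translation":[-0.006,-0.093,0],"twist":[0,0,-0.3]}
    - {"translation":[-0.009,-0.112,0],"twist":[0,0,-0.36]}
    - {"translation":[-0.013,-0.13,0],"twist":[0,0,-0.42]}
    - {"translation":[-0.017,-0.148,0],"twist":[0,0,-0.48]}
    - {"translation":[-0.021,-0.166,0],"twist":[0,0,-0.54]}
    - {"translation":[-0.027,-0.184,0],"twist":[0,0,-0.6]}

```text
t: 30.55
ee_pos: [583.3, -4.5, 339.7]
orientation: [2.758, 1.504, 0.001]
ft_force: [2.6, 3.6, -1.0]
width: 0.4
```

```bash
python3 bar.py; python3 sw.py -0.569 0.4
```

```text
red [324.7 165.9] 33 [(187, array([56.823,  2.227])), (171, array([64.512,  2.662]))]
red [280.4 174.4] 15 [(187, array([79.21 , -0.331])), (171, array([69.659, -0.66 ]))]
30.6 [583.2  -4.7 339.7] yaw -0.574 F [ 1.7  0.9 -1.3] nominal [583.4  -3.8]
[[-0.008, -0.024, -0.08], [-0.016, -0.047, -0.16], [-0.026, -0.07, -0.24], [-0.036, -0.093, -0.32], [-0.048, -0.115, -0.4], [-0.06, -0.137, -0.48], [-0.073, -0.158, -0.56], [-0.087, -0.179, -0.64], [-0.102, -0.199, -0.72], [-0.117, -0.218, -0.8]]
```

The bar end now fits z=171 (radius 64.5 mm against about 65 expected) and the force has risen, so the key has dropped. Now I'll turn the screw.

Emit:
send_rows:
  commands:
    - {"translation":[-0.008,-0.024,0],"twist":[0,0,-0.08]}
    - {"translation":[-0.016,-0.047,0],"twist":[0,0,-0.16]}
    - {"translation":[-0.026,-0.07,0],"twist":[0,0,-0.24]}
    - {"translation":[-0.036,-0.093,0],"twist":[0,0,-0.32]}
    - {"translation":[-0.048,-0.115,0],"twist":[0,0,-0.4]}
    - {"translation":[-0.06,-0.137,0],"twist":[0,0,-0.48]}
    - {"translation":[-0.073,-0.158,0],"twist":[0,0,-0.56]}
    - {"translation":[-0.087,-0.179,0],"twist":[0,0,-0.64]}
    - {"translation":[-0.102,-0.199,0],"twist":[0,0,-0.72]}
    - {"translation":[-0.117,-0.218,0],"twist":[0,0,-0.8]}

```text
t: 31.6
ee_pos: [571.6, -26.1, 339.6]
orientation: [-3.002, -0.926, -0.002]
ft_force: [2.3, 3.2, -2.1]
width: 0.8
```

```bash
python3 bar.py; python3 sw.py -0.969 0.26
```

```text
red [271.4 127.9] 7 [(187, array([265.233,  -2.083])), (171, array([296.8 ,  -2.12]))]
red [326.3 170.3] 38 [(187, array([64.667,  1.847])), (171, array([61.869,  2.269]))]
31.65 [571.4 -26.4 339.5] yaw -0.974 F [ 2.1  1.3 -1.6] nominal [571.7 -25.6]
[[-0.011, -0.012, -0.05], [-0.021, -0.024, -0.1], [-0.032, -0.036, -0.16], [-0.044, -0.048, -0.21], [-0.056, -0.059, -0.26], [-0.068, -0.07, -0.31], [-0.08, -0.08, -0.36], [-0.093, -0.09, -0.42], [-0.105, -0.1, -0.47], [-0.119, -0.11, -0.52]]
```

Emit:
send_rows:
  commands:
    - {"translation":[-0.011,-0.012,0],"twist":[0,0,-0.05]}
    - {"translation":[-0.021,-0.024,0],"twist":[0,0,-0.1]}
    - {"translation":[-0.032,-0.036,0],"twist":[0,0,-0.16]}
    - {"translation":[-0.044,-0.048,0],"twist":[0,0,-0.21]}
    - {"translation":[-0.056,-0.059,0],"twist":[0,0,-0.26]}
    - {"translation":[-0.068,-0.07,0],"twist":[0,0,-0.31]}
    - {"translation":[-0.08,-0.08,0],"twist":[0,0,-0.36]}
    - {"translation":[-0.093,-0.09,0],"twist":[0,0,-0.42]}
    - {"translation":[-0.105,-0.1,0],"twist":[0,0,-0.47]}
    - {"translation":[-0.119,-0.11,0],"twist":[0,0,-0.52]}

```text
t: 32.65
ee_pos: [559.4, -37.4, 339.7]
orientation: [-3.097, -0.529, -0.0]
ft_force: [3.4, 2.4, -2.7]
width: 0.3
```

```bash
python3 bar.py; python3 sw.py -1.229 0.1
```

```text
red [270.6 126.4] 10 [(187, array([276.398,  -2.088])), (171, array([308.276,  -2.123]))]
red [325.5 172.8] 45 [(187, array([67.933,  1.655])), (171, array([59.739,  2.051]))]
32.7 [559.2 -37.5 339.7] yaw -1.233 F [ 2.2  1.7 -2. ] nominal [559.8 -36.6]
[[-0.005, -0.004, -0.02], [-0.01, -0.007, -0.04], [-0.015, -0.011, -0.06], [-0.021, -0.014, -0.08], [-0.026, -0.017, -0.1], [-0.031, -0.021, -0.12], [-0.036, -0.024, -0.14], [-0.042, -0.027, -0.16], [-0.047, -0.03, -0.18], [-0.053, -0.034, -0.2]]
```

```bash
python3 - <<'E'
from h import *
a,b=[load(f)['img'][135:235,250:350,::-1] for f in('scene0','last')]
cv2.imwrite('pics/cmp.png',np.hstack([cv2.resize(x,(400,400),interpolation=cv2.INTER_CUBIC) for x in(a,b)]))
E
```

```text
(no output)
```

View pics/cmp.png

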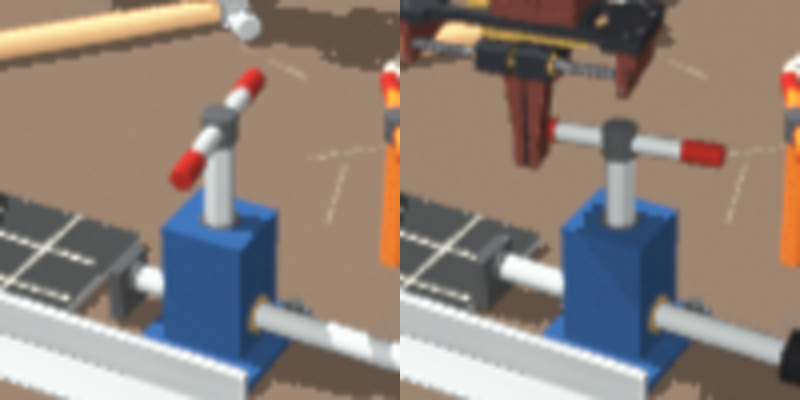

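The hub has sunk from about y=120 to y=138 in the crop, with less shank showing, so the key is in the socket. I'll continue towards the tight stop in smaller steps.

Emit:
send_rows:
  commands:
    - {"translation":[-0.005,-0.004,0],"twist":[0,0,-0.02]}
    - {"translation":[-0.01,-0.007,0],"twist":[0,0,-0.04]}
    - {"translation":[-0.015,-0.011,0],"twist":[0,0,-0.06]}
    - {"translation":[-0.021,-0.014,0],"twist":[0,0,-0.08]}
    - {"translation":[-0.026,-0.017,0],"twist":[0,0,-0.1]}
    - {"translation":[-0.031,-0.021,0],"twist":[0,0,-0.12]}
    - {"translation":[-0.036,-0.024,0],"twist":[0,0,-0.14]}
    - {"translation":[-0.042,-0.027,0],"twist":[0,0,-0.16]}
    - {"translation":[-0.047,-0.03,0],"twist":[0,0,-0.18]}
    - {"translation":[-0.053,-0.034,0],"twist":[0,0,-0.2]}

```text
t: 33.7
ee_pos: [554.2, -40.7, 339.7]
orientation: [-3.119, -0.376, -0.0]
ft_force: [3.3, 1.8, -3.6]
width: 0.4
```

```bash
python3 sw.py -1.329 0.1
```

```text
33.7 [554.2 -40.7 339.7] yaw -1.331 F [ 3.3  1.8 -3.6] nominal [554.6 -40. ]
[[-0.005, -0.003, -0.02], [-0.011, -0.006, -0.04], [-0.016, -0.009, -0.06], [-0.022, -0.012, -0.08], [-0.027, -0.015, -0.1], [-0.033, -0.018, -0.12], [-0.039, -0.02, -0.14], [-0.044, -0.023, -0.16], [-0.05, -0.026, -0.18], [-0.056, -0.028, -0.2]]
```

Emit:
send_rows:
  commands:
    - {"translation":[-0.005,-0.003,-0.005],"twist":[0,0,-0.02]}
    - {"translation":[-0.011,-0.006,-0.01],"twist":[0,0,-0.04]}
    - {"translation":[-0.016,-0.009,-0.015],"twist":[0,0,-0.06]}
    - {"translation":[-0.022,-0.012,-0.02],"twist":[0,0,-0.08]}
    - {"translation":[-0.027,-0.015,-0.02],"twist":[0,0,-0.1]}
    - {"translation":[-0.033,-0.018,-0.02],"twist":[0,0,-0.12]}
    - {"translation":[-0.039,-0.02,-0.02],"twist":[0,0,-0.14]}
    - {"translation":[-0.044,-0.023,-0.02],"twist":[0,0,-0.16]}
    - {"translation":[-0.05,-0.026,-0.02],"twist":[0,0,-0.18]}
    - {"translation":[-0.056,-0.028,-0.02],"twist":[0,0,-0.2]}

```text
t: 34.7
ee_pos: [548.6, -43.6, 337.7]
orientation: [3.134, 0.22, 0.0]
ft_force: [3.9, 0.1, 2.9]
width: 0.4
```

```bash
python3 bar.py; python3 sw.py -1.429 0.08
```

```text
red [270.8 125.4] 9 [(187, array([282.885,  -2.098])), (171, array([315.02 ,  -2.132]))]
red [323.6 175.1] 46 [(187, array([70.834,  1.466])), (171, array([57.565,  1.818]))]
34.75 [548.5 -43.6 337.7] yaw -1.431 F [ 4.4 -0.7  2.4] nominal [549.  -42.8]
[[-0.005, -0.002, -0.02], [-0.009, -0.004, -0.03], [-0.014, -0.006, -0.05], [-0.018, -0.008, -0.06], [-0.023, -0.01, -0.08], [-0.028, -0.011, -0.1], [-0.032, -0.013, -0.11], [-0.037, -0.015, -0.13], [-0.042, -0.017, -0.14], [-0.046, -0.018, -0.16]]
```

```bash
python3 - <<'E'
from h import *
d=load('last');C=np.array([523.7,14.2])
for a in(1.71,1.8):
  for z in(171,179,187): print(a,z,proj(d,[*(C+64*np.array([np.cos(a),np.sin(a)])),z]).round(1), 'hubtop',proj(d,[*C,z+11]).round(1))
s0=load('scene0'); print('init B',proj(s0,[*(C-64*np.array([np.cos(.281),np.sin(.281)])),187]).round(1),'meas 313.2,154.8')
g=lambda f:f['img'][...,1].astype(int)
for n,f in(('init',s0),('now',d)): print(n,[ (v,int(g(f)[v,303:308].mean())) for v in range(156,196)])
E
```

```text
1.71 171 [324.7 176.7] hubtop [304.5 167.6]
1.71 179 [324.8 174.3] hubtop [304.5 165.2]
1.71 187 [324.9 171.8] hubtop [304.5 162.7]
1.8 171 [325.6 175.8] hubtop [304.5 167.6]
1.8 179 [325.6 173.3] hubtop [304.5 165.2]
1.8 187 [325.7 170.8] hubtop [304.5 162.7]
init B [312.3 155.6] meas 313.2,154.8
init [(156, 134), (157, 136), (158, 145), (159, 161), (160, 168), (161, 148), (162, 122), (163, 119), (164, 114), (165, 101), (166, 103), (167, 131), (168, 131), (169, 120), (170, 106), (171, 104), (172, 131), (173, 171), (174, 181), (175, 184), (176, 184), (177, 185), (178, 184), (179, 184), (180, 184), (181, 182), (182, 182), (183, 181), (184, 181), (185, 182), (186, 181), (187, 181), (188, 182), (189, 181), (190, 172), (191, 140), (192, 116), (193, 119), (194, 118), (195, 114)]
now [(156, 64), (157, 79), (158, 98), (159, 118), (160, 131), (161, 132), (162, 132), (163, 130), (164, 114), (165, 80), (166, 72), (167, 73), (168, 76), (169, 83), (170, 93), (171, 102), (172, 101), (173, 88), (174, 84), (175, 114), (176, 162), (177, 174), (178, 175), (179, 174), (180, 174), (181, 174), (182, 174), (183, 173), (184, 172), (185, 172), (186, 171), (187, 170), (188, 170), (189, 170), (190, 161), (191, 127), (192, 83), (193, 73), (194, 80), (195, 97)]
```

Emit:
send_rows:
  commands:
    - {"translation":[-0.005,-0.002,-0.005],"twist":[0,0,-0.02]}
    - {"translation":[-0.009,-0.004,-0.01],"twist":[0,0,-0.03]}
    - {"translation":[-0.014,-0.006,-0.015],"twist":[0,0,-0.05]}
    - {"translation":[-0.018,-0.008,-0.02],"twist":[0,0,-0.06]}
    - {"translation":[-0.023,-0.01,-0.025],"twist":[0,0,-0.08]}
    - {"translation":[-0.028,-0.011,-0.03],"twist":[0,0,-0.1]}
    - {"translation":[-0.032,-0.013,-0.035],"twist":[0,0,-0.11]}
    - {"translation":[-0.037,-0.015,-0.04],"twist":[0,0,-0.13]}
    - {"translation":[-0.042,-0.017,-0.045],"twist":[0,0,-0.14]}
    - {"translation":[-0.046,-0.018,-0.05],"twist":[0,0,-0.16]}

```text
t: 35.75
ee_pos: [545.5, -45.3, 333.9]
orientation: [3.14, 0.095, 0.009]
ft_force: [10.3, -0.6, 8.3]
width: 0.6
```

```bash
cat >> bar.py <<'E'
v=im[165:195,303:308,1].mean(1); k=[165+i+(140-v[i])/(v[i+1]-v[i]) for i in range(29) if v[i]<140<=v[i+1]]; print('shank top row (init 172.2, dropped ~177)',np.round(k,1))
E
python3 bar.py; python3 sw.py -1.509 0.08
```

```text
red [323.2 175.3] 49 [(187, array([70.977,  1.442])), (171, array([57.098,  1.788]))]
shank top row (init 172.2, dropped ~177) [175.4]
35.8 [545.5 -45.3 333.9] yaw -1.511 F [9.1 0.6 5.5] nominal [544.4 -44.6]
[[-0.005, -0.002, -0.02], [-0.009, -0.003, -0.03], [-0.014, -0.005, -0.05], [-0.019, -0.006, -0.06], [-0.024, -0.008, -0.08], [-0.028, -0.009, -0.1], [-0.033, -0.011, -0.11], [-0.038, -0.012, -0.13], [-0.043, -0.013, -0.14], [-0.048, -0.015, -0.16]]
```

Emit:
send_rows:
  commands:
    - {"translation":[-0.003,-0.001,0],"twist":[0,0,-0.01]}
    - {"translation":[-0.005,-0.002,0],"twist":[0,0,-0.02]}
    - {"translation":[-0.007,-0.002,0],"twist":[0,0,-0.02]}
    - {"translation":[-0.01,-0.003,0],"twist":[0,0,-0.03]}
    - {"translation":[-0.012,-0.004,0],"twist":[0,0,-0.04]}
    - {"translation":[-0.014,-0.005,0],"twist":[0,0,-0.05]}
    - {"translation":[-0.017,-0.005,0],"twist":[0,0,-0.05]}
    - {"translation":[-0.019,-0.006,0],"twist":[0,0,-0.06]}
    - {"translation":[-0.02,-0.006,0],"twist":[0,0,-0.06]}
    - {"translation":[-0.02,-0.006,0],"twist":[0,0,-0.06]}

```text
t: 36.8
ee_pos: [544.4, -45.7, 334.1]
orientation: [3.141, 0.048, 0.013]
ft_force: [14.0, 2.6, 3.4]
width: 0.6
```

```bash
python3 bar.py; python3 sw.py -1.54 0.05
```

```text
red [323.2 175.3] 49 [(187, array([70.977,  1.442])), (171, array([57.098,  1.788]))]
shank top row (init 172.2, dropped ~177) [175.4]
36.85 [544.4 -45.7 334.1] yaw -1.54 F [14.3  2.4  3.5] nominal [542.5 -45.2]
[[-0.003, -0.001, -0.01], [-0.006, -0.002, -0.02], [-0.009, -0.003, -0.03], [-0.012, -0.004, -0.04], [-0.015, -0.005, -0.05], [-0.018, -0.005, -0.06], [-0.021, -0.006, -0.07], [-0.024, -0.007, -0.08], [-0.027, -0.008, -0.09], [-0.03, -0.009, -0.1]]
```

Emit:
send_rows:
  commands:
    - {"translation":[-0.003,-0.001,0],"twist":[0,0,0]}
    - {"translation":[-0.006,-0.001,0],"twist":[0,0,0]}
    - {"translation":[-0.009,-0.001,0],"twist":[0,0,0]}
    - {"translation":[-0.012,-0.001,0],"twist":[0,0,0]}
    - {"translation":[-0.015,-0.002,0],"twist":[0,0,0]}
    - {"translation":[-0.018,-0.002,0],"twist":[0,0,0]}
    - {"translation":[-0.021,-0.002,0],"twist":[0,0,0]}
    - {"translation":[-0.024,-0.002,0],"twist":[0,0,0]}
    - {"translation":[-0.027,-0.002,0],"twist":[0,0,0]}
    - {"translation":[-0.03,-0.002,0],"twist":[0,0,0]}

```text
t: 37.85
ee_pos: [542.7, -45.7, 334.4]
orientation: [-3.141, -0.048, -0.02]
ft_force: [19.8, 4.0, -0.8]
width: 0.7
```

```bash
python3 bar.py; python3 f.py
```

```text
red [323.4 175.3] 47 [(187, array([71.386,  1.448])), (171, array([57.646,  1.793]))]
shank top row (init 172.2, dropped ~177) [175.4]
38.05 [542.68 -45.74 334.41] F along +y: mean 1.43 sd 0.48
plate px shift [-11.29412842 -13.63607788] fence [ 5.95422363 -0.76626587]
```

The bar stays put while the force climbs from 10 to 20 N (about 1.2 N m), so the screw is at its stop. I'll back away and check.

Emit:
send_rows:
  commands:
    - {"translation":[0.05,0,0],"twist":[0,0,0]}
    - {"translation":[0.15,0,0],"twist":[0,0,0]}
    - {"translation":[0.25,0,0],"twist":[0,0,0]}
    - {"translation":[0.3,0,0.1],"twist":[0,0,0]}
    - {"translation":[0.3,0,0.3],"twist":[0,0,0]}
    - {"translation":[0.3,0,0.5],"twist":[0,0,0]}
    - {"translation":[0.3,0,0.7],"twist":[0,0,0]}
    - {"translation":[0.3,0,0.8],"twist":[0,0,0]}
    - {"translation":[0.3,0,0.9],"twist":[0,0,0]}
    - {"translation":[0.3,0,1],"twist":[0,0,0]}

```text
t: 39.1
ee_pos: [568.7, -46.1, 432.8]
orientation: [-3.141, -0.048, 0.002]
ft_force: [0.2, 0.0, 0.2]
width: 0.7
```

Emit:
send_rows:
  commands:
    - {"translation":[0,0.1,0],"twist":[0,0,0]}
    - {"translation":[0,0.2,0],"twist":[0,0,0]}
    - {"translation":[0,0.3,0],"twist":[0,0,0]}
    - {"translation":[0,0.4,0],"twist":[0,0,0]}
    - {"translation":[0,0.5,0],"twist":[0,0,0]}
    - {"translation":[0,0.6,0],"twist":[0,0,0]}
    - {"translation":[0,0.7,0],"twist":[0,0,0]}
    - {"translation":[0,0.8,0],"twist":[0,0,0]}
    - {"translation":[0,0.9,0],"twist":[0,0,0]}
    - {"translation":[0,1,0],"twist":[0,0,0]}

```text
t: 40.1
ee_pos: [569.0, 54.7, 432.7]
orientation: [3.141, 0.048, 0.0]
ft_force: [0.1, -0.5, 0.5]
width: 0.3
```

Emit:
send_rows:
  commands:
    - {"translation":[0,0.1,0],"twist":[0,0,0]}
    - {"translation":[0,0.2,0],"twist":[0,0,0]}
    - {"translation":[0,0.3,0],"twist":[0,0,0]}
    - {"translation":[0,0.4,0],"twist":[0,0,0]}
    - {"translation":[0,0.5,0],"twist":[0,0,0]}
    - {"translation":[0,0.6,0],"twist":[0,0,0]}
    - {"translation":[0,0.7,0],"twist":[0,0,0]}
    - {"translation":[0,0.8,0],"twist":[0,0,0]}
    - {"translation":[0,0.9,0],"twist":[0,0,0]}
    - {"translation":[0,1,0],"twist":[0,0,0]}

```text
t: 41.1
ee_pos: [569.0, 154.7, 432.6]
orientation: [3.141, 0.048, -0.0]
ft_force: [0.4, 0.2, -1.3]
width: 0.3
```

```bash
python3 bar.py; python3 f.py; python3 - <<'E'
from h import *
b=snap('top','t9')['img'][150:240,290:430,::-1];c=load('last')['img'][130:240,240:400,::-1]
cv2.imwrite('pics/end.png',np.vstack([cv2.resize(x,(440,290),interpolation=cv2.INTER_CUBIC) for x in(b,c)]))
E
```

```text
red [276.9 124.7] 145 [(187, array([281.086,  -2.17 ])), (171, array([313.812,  -2.198]))]
red [284.6 165.4] 15 [(187, array([55.967, -0.994])), (171, array([65.116, -1.423]))]
red [324.1 177. ] 25 [(187, array([78.735,  1.381])), (171, array([63.195,  1.674]))]
shank top row (init 172.2, dropped ~177) [176.1]
41.3 [568.97 154.12 432.61] F along +y: mean 0.06 sd 0.28
plate px shift [-0.01400757  0.01022339] fence [ 0.49899292 -0.095047  ]
```

View pics/end.png

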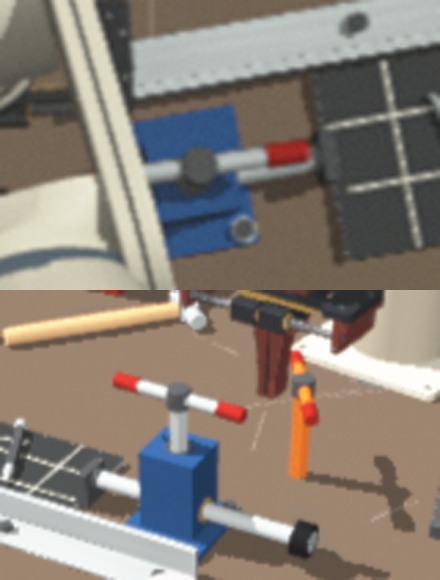

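```bash
python3 -c "
from workcell import ctrl
print(ctrl.close_job(), ctrl.get_obs()['t'])"
```

```text
the job is handed in; nothing more can be done
the job is handed in; nothing more can be done
```

The stop is set against the plate and clamped, the key is standing in the screw, and I handed the job in at about 41.4 s.

- **Stop:** I pushed the rod by its knob until the foot met the plate. The push force rose from 1.7 N (rod friction) to 6 N. In the top camera the plate shifted less than 0.02 px (about 0.05 mm), both at contact and after clamping.
- **Key and screw:** I turned the key clockwise until it dropped into the socket. I kept turning until the bar stayed still while the push rose from 10 to 20 N, about 1.2 N m against the normal 0.15. In all the key turned about 1.73 rad, which fits the socket offset plus a screw angle of 1.0.
- **Last look:** both red ends of the bar fit the dropped height, 171 mm above the bench, and the robot was clear. I didn't move or touch the punch, can, square, chalk holder or orange key.

Two checks disagreed. While I was pushing, the hub looked only 10–13 mm lower instead of 16, probably because the key tilted in its bore; it read nearer the full drop once released. Two plate and fence shift readings were meaningless because the arm blocked the camera: both readings during the tightening push, and the fence reading in the final check.

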